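# Line up the sample bottles by height along the gas tray

## Robot

A 6-joint arm with a two-finger parallel gripper is mounted at the origin on the work surface. World frame = base frame: x ahead of the robot, y to its left, z up, the work surface at z = 0. Lengths are in m, angles in rad, forces in N, time in s.
With the tool pointing down it reaches from about 0.35 to 0.975 m from the base axis. Payload 4.9 kg.
Tool frame: the origin (TCP) lies at the very end of the fingers, on their centre line; the grasp point (between the pads) lies 19 mm behind it (ctrl.grasp_offset is the distance from the TCP to the grasp point, in m); z points along the fingers, y is the line along which they close (so a half turn about z gives the same grasp; the last joint's range is limited). The gripper opens to 85 mm and grips with 20 to 120 N. Pads are 22 mm wide; open, the fingers measure 114 mm over their backs; the gripper's body (76 mm by 85 mm) begins 54 mm behind the grasp point. The pads swing forward as they close: fully open they stand 13 mm farther back than shut.
Start: joints at [-1.241, 0.053, 1.613, -0, 1.476, -0.119], TCP at [0.271, -0.563, 0.231] pointing down, gripper open.
Joint ranges: [-3.01, 3.01], [-1.01, 2.22], [0.06, 2.58], [-1.02, 4.17], [0.09, 2.62], [-3.14, 3.14]. Speed limits (rad/s): [2.57, 2.57, 3.14, 3.14, 3.14, 3.14].

## Interface

Orientations are given as a rotation vector (axis times angle).
In Python, from station import ctrl, optics gives the robot as it stands.
- The arm moves only by the shell command python3 -m handwheel 'ROWS' [OPENING] [FORCE]. ROWS is JSON, a list of rows, each an object of numbers: "tx", "ty", "tz": the shift along the tool's x, y, z in mm; "roll": the turn about the tool's z in rad. A call has 1 to 12 rows; each row shifts and turns the commanded pose from where the row before left it, along the tool's axes as they then stand; what a row does not reach is not made up. A row lasts 1/12 s, in which the tool goes at most 41.7 mm and 7.16 degrees, less where a joint would pass 70% of its speed; a pose out of reach is approached as far as the arm can. A call with a gripper value outside its range is refused whole. OPENING is the finger opening in mm, from 0 to 85.4, set as the call begins (- or left out, the last holds). The fingers move at their own pace and stop on an object; FORCE is the grip in N (left out, the last holds). Time passes only in rows, so rows that do not move let the fingers close. It gives the time, the measured TCP pose, the force, the opening and the grip force at its end, in the units of the state.
- ctrl.get_obs(): the state, without advancing time (a new reading comes with each control period).
- optics.get_image(name): name is "side" or "top" or "wrist"; returns (picture, depth): 400x640x3 uint8, red, green, blue; 400x640 float32, m along the optical axis (not along the pixel's ray), 0 where there is no reading.
- optics.camera_params(name): a dict with "mtx" (3x3 intrinsics, pixels), "extrinsics" (4x4, takes a point from camera to world coordinates); the wrist camera has in their place "tool_from_camera" (4x4, takes a point from camera to tool coordinates, whose origin is the TCP and whose axes are the flange's). Camera axes: x right, y down, z forward; pixel columns grow to the right and rows downward; lengths in m; the calibration is good to about 2 mm. A picture is of the moment at which its call begins: read the wrist's pose just before it. camera_params takes no time and is no camera call.
- ctrl.finish_job(): hands the job in; it is judged then, once.
The state is a dict: "t": time; "q": joint angles; "dq": joint speeds; "effort": joint torques, N m; "tool_pos": TCP position; "tool_rot": TCP orientation; "contact_force": force on the tool from outside, world axes, zero at the start; "wrist_torque": the same for the moment, N m; "opening": finger opening in m; "grip_force": force on a finger pad.
Only numpy, scipy, OpenCV 4.12 (cv2) and the standard library are available. Lean on these libraries where they do the work, as an engineer would, in place of code of your own. Each camera call takes 0.05 s, during which the arm holds its last target. There are 200 camera calls.

## Task

Stand the four red-capped glass bottles on the four round black pads of the steel tray, one to a pad and well centred, in order of height: the tallest on the pad next to the valve with the blue handle, then ever shorter, the shortest farthest from the valve. Set them down upright without dropping or knocking any over, and leave the open beaker that stands among them where it is.

Things in the scene. Friction and masses are not known exactly. Their poses are not given: they have to be found in the camera images.
- bottle_b: the tallest of four capped glass bottles of one shape: 150 mm high over the cap, body 68 mm across, on top a red screw cap 48 mm across and 28 mm high with a small blue centre; about 320 g. Starts upright on the bench. Origin: centre of its underside, z up along its axis (round about z)
- bottle_d: the second tallest of four capped glass bottles of one shape: 125 mm high over the cap, body 60 mm across, on top a red screw cap 44 mm across and 28 mm high with a small blue centre; about 240 g. Starts upright on the bench. Origin: centre of its underside, z up along its axis (round about z)
- bottle_a: the third tallest of four capped glass bottles of one shape: 100 mm high over the cap, body 52 mm across, on top a red screw cap 40 mm across and 28 mm high with a small blue centre; about 160 g. Starts upright on the bench. Origin: centre of its underside, z up along its axis (round about z)
- bottle_c: the shortest of four capped glass bottles of one shape: 75 mm high over the cap, body 46 mm across, on top a red screw cap 36 mm across and 28 mm high with a small blue centre; about 100 g. Starts upright on the bench. Origin: centre of its underside, z up along its axis (round about z)
- pad_a: one of four alike black round pads, 76 mm across and 4 mm thick, in a straight row on the tray, 105 mm from centre to centre; which of them comes where in the row changes from start to start, and so does the end at which the valve stands. Fixed. Origin: centre of its underside, on the tray's top 10 mm above the bench, so that the pad's top is 14 mm above the bench
- pad_b: one of four alike black round pads, 76 mm across and 4 mm thick, in a straight row on the tray, 105 mm from centre to centre; which of them comes where in the row changes from start to start, and so does the end at which the valve stands. Fixed. Origin: centre of its underside, on the tray's top 10 mm above the bench, so that the pad's top is 14 mm above the bench
- pad_c: one of four alike black round pads, 76 mm across and 4 mm thick, in a straight row on the tray, 105 mm from centre to centre; which of them comes where in the row changes from start to start, and so does the end at which the valve stands. Fixed. Origin: centre of its underside, on the tray's top 10 mm above the bench, so that the pad's top is 14 mm above the bench
- pad_d: one of four alike black round pads, 76 mm across and 4 mm thick, in a straight row on the tray, 105 mm from centre to centre; which of them comes where in the row changes from start to start, and so does the end at which the valve stands. Fixed. Origin: centre of its underside, on the tray's top 10 mm above the bench, so that the pad's top is 14 mm above the bench
- valve: gas inlet valve fixed on one end of the long flat steel tray: steel block 60 x 50 x 40 mm with a brass stem and a blue handle on top, 107 mm high in all; in line with the pads, 107.5 mm from the centre of the nearest pad. The tray's other end has the same steel block without stem and handle. Origin: centre of the block's underside, on the tray's top
- beaker: empty open glass beaker, 80 mm high, 60 mm across the rim, standing loose among the bottles; not part of the row. Origin: centre of its underside
Mind the look-alikes: they are no part of the job. What is shaped like the bottle_a but green, orange or purple is not meant.

How it is judged:
By the outcome, as a careful person would: the job done as asked, in the order asked, and still so for the second after the job is handed in, with the robot touching nothing.
It also fails if it takes over 109 s, if anything falls off the work surface, if the arm or the gripper's body presses on something with over 40 N, if the wrist force passes 120 N, or if a joint passes its speed limit or range.

## Working session

There is one attempt and no reset: what is moved stays moved. The work goes in short steps, Python scripts to look and compute and a shell command to move; the robot and the scene stay as the last step left them, time stands still between calls to the robot, and variables do not carry over. Pictures are saved under pics/ and viewed, at most 14 in all, crops included, and the job is handed in when it is done.

```bash
ls; mkdir -p pics; python3 - <<'E'
from station import ctrl, optics
import cv2,numpy as np
print(ctrl.get_obs())
for n in ("top","side"):
    im,d=optics.get_image(n); np.savez(f"{n}.npz",im=im,d=d)
    p=optics.camera_params(n); print(n,p)
    cv2.imwrite(f"pics/{n}0.png",im[...,::-1])
print(optics.camera_params("wrist"))
E
```

```text
pics
{'t': 0.0, 'q': array([-1.24102136e+00,  5.33833983e-02,  1.61429413e+00,  9.85224445e-06,
        1.47596625e+00, -1.18972208e-01]), 'dq': array([ 0.0009567 , -0.00068326,  0.00043567, -0.00048008,  0.00075499,
       -0.00261035]), 'effort': array([ 3.80016199e-04, -3.93680406e+01, -3.70179570e+01, -1.20095483e-04,
        6.93428257e-03,  1.21029203e-05]), 'tool_pos': array([ 0.27096657, -0.56252597,  0.23004647]), 'tool_rot': array([-3.06085516e+00, -6.98535335e-01,  3.23434339e-04]), 'contact_force': array([ 0.46272707, -1.18920481,  0.0961515 ]), 'wrist_torque': array([-0.00800763,  0.00028273, -0.01762127]), 'grip_force': 0.0, 'opening': 0.08585673645793189}
top {'mtx': array([[414.26644628,   0.        , 317.9620169 ],
       [  0.        , 414.26644628, 198.74181512],
       [  0.        ,   0.        ,   1.        ]]), 'extrinsics': array([[-0.07895501, -0.9753342 ,  0.20612935,  0.2750616 ],
       [-0.99686679,  0.07823636, -0.0116482 , -0.06702305],
       [-0.00476593, -0.20640319, -0.97845542,  0.95430926],
       [ 0.        ,  0.        ,  0.        ,  1.       
[... 354 characters left out ...]
1],
       [-5.41672773e-04, -8.51811172e-01, -5.23848675e-01,
         6.00341846e-01],
       [ 0.00000000e+00,  0.00000000e+00,  0.00000000e+00,
         1.00000000e+00]])}
{'mtx': array([[304.41640248,   0.        , 318.35945193],
       [  0.        , 304.41640248, 203.9422378 ],
       [  0.        ,   0.        ,   1.        ]]), 'tool_from_camera': array([[ 2.95683105e-04, -9.57039675e-01, -2.89956845e-01,
         7.42965877e-02],
       [ 9.99999791e-01,  1.16284377e-04,  6.35936982e-04,
        -1.20853988e-04],
       [-5.74899471e-04, -2.89956973e-01,  9.57039510e-01,
        -1.43569719e-01],
       [ 0.00000000e+00,  0.00000000e+00,  0.00000000e+00,
         1.00000000e+00]])}
```

View pics/top0.png

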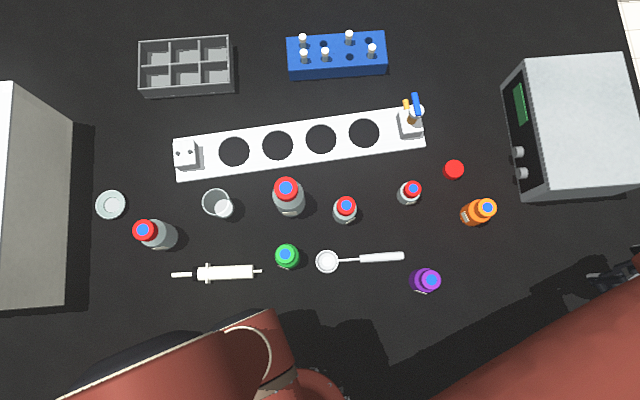

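View pics/side0.png

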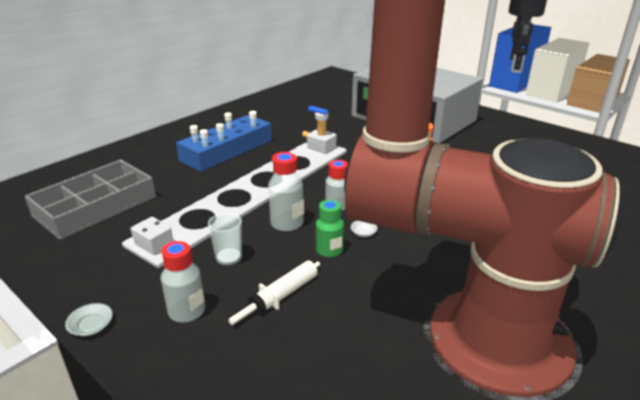

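The top view shows the tray with the valve at its right end (412,115), that is towards −y, and pads at (234,151), (278,145), (321,138) and (364,132).

Things that could be taken for the bottles:
- Red bottle caps, wanted: (146,230), (286,188), (346,206), (412,189).
- Loose red cap with no blue centre: (454,169).
- Green (287,256), orange (487,208) and purple (428,281) bottles: wrong colour.
- Beaker: (217,204).

I want the four red caps with blue centres.

```bash
cat > h.py <<'E'
import numpy as np,cv2
from station import ctrl,optics
from scipy.spatial.transform import Rotation as R
def ray(P,E,uv,z):
    d=E[:3,:3]@np.linalg.solve(P["mtx"],[uv[0],uv[1],1.]); o=E[:3,3]
    return o+d*(z-o[2])/d[2]
def caps(im):
    """red components -> list of (area, red centroid, blue-centre centroid or None)"""
    r,g,b=[im[...,i].astype(int) for i in range(3)]
    red=((r>130)&(g<70)&(b<80)).astype(np.uint8); blue=((b>150)&(r<110)&(b-g>50)).astype(np.uint8)
    n,l,s,c=cv2.connectedComponentsWithStats(red); out=[]
    for i in range(1,n):
        if s[i,4]<60: continue
        hull=cv2.convexHull(np.argwhere(l==i)[:,::-1].astype(np.int32)); m=np.zeros_like(red); cv2.fillConvexPoly(m,hull,1)
        ys,xs=np.nonzero(m&blue); out.append((s[i,4],c[i],np.array([xs.mean(),ys.mean()]) if len(xs)>8 else None))
    return out
def wrist():
    o=ctrl.get_obs(); im,d=optics.get_image("wrist"); P=optics.camera_params("wrist")
    T=np.eye(4); T[:3,:3]=R.from_rotvec(o["tool_rot"]).as_matrix(); T[:3,3]=o["tool_pos"]
    return im,d,P,T@P["tool_from_camera"]
def togo(xyz):
    """mm in tool axes from present TCP to world xyz"""
    o=ctrl.get_obs(); return R.from_rotvec(o["tool_rot"]).inv().apply(np.array(xyz)-o["tool_pos"])*1000
E
python3 - <<'E'
from h import *
P=optics.camera_params("top"); E=P["extrinsics"]
f=np.load("top.npz"); im,d=f["im"],f["d"]
for a,c,b in caps(im):
    if b is None: print("red only",a,c,ray(P,E,c,.0)); continue
    z=np.median(d[int(b[1])-1:int(b[1])+3,int(b[0])-1:int(b[0])+3]); p=E[:3,:3]@(np.linalg.solve(P["mtx"],[*b,1])*z)+E[:3,3]
    H=min([.15,.125,.1,.075],key=lambda h:abs(h-p[2])); print(b.round(1),"depthpt",p.round(3),"H",H,ray(P,E,b,H).round(4))
g=(im.max(2)<90).astype(np.uint8)
n,l,s,c=cv2.connectedComponentsWithStats(g)
for i in range(1,n):
    if 300<s[i,4]<1500:
        cn=cv2.findContours((l==i).astype(np.uint8),0,1)[0][0]; e=cv2.fitEllipse(cn)
        print("dark",s[i,4],np.round(e[0],1),np.round(e[1],1),ray(P,E,e[0],.014).round(4))
b=(117,200)
for px in [(217,200),(213,218)]: print(px,ray(P,E,(217,200),.08).round(3),ray(P,E,(224,208),0).round(3))
for px in [(287,256),(487,208),(428,281)]: print(px,ray(P,E,px,.1).round(3))
cv2.imwrite("pics/crop.png",cv2.resize(im[90:300,120:500,::-1],None,fx=2,fy=2,interpolation=2))
E
```

```text
red only 69 [448.62318841 172.94202899] [ 0.51382906 -0.39358081  0.        ]
dark 1211 [173.9  56.7] [37.7 85.8] [0.8645 0.2528 0.014 ]
dark 684 [363.6 132.8] [27.9 29.3] [ 0.6255 -0.2     0.014 ]
dark 688 [320.5 138.9] [28.1 29.3] [ 0.6185 -0.0958  0.014 ]
dark 689 [277.2 145.1] [28.  29.5] [0.6113 0.0085 0.014 ]
dark 692 [233.6 151.3] [28.1 29.5] [0.6042 0.1128 0.014 ]
(217, 200) [0.474 0.14  0.08 ] [0.472 0.143 0.   ]
(213, 218) [0.474 0.14  0.08 ] [0.472 0.143 0.   ]
(287, 256) [ 0.341 -0.005  0.1  ]
(487, 208) [ 0.407 -0.428  0.1  ]
(428, 281) [ 0.268 -0.285  0.1  ]
```

View pics/crop.png

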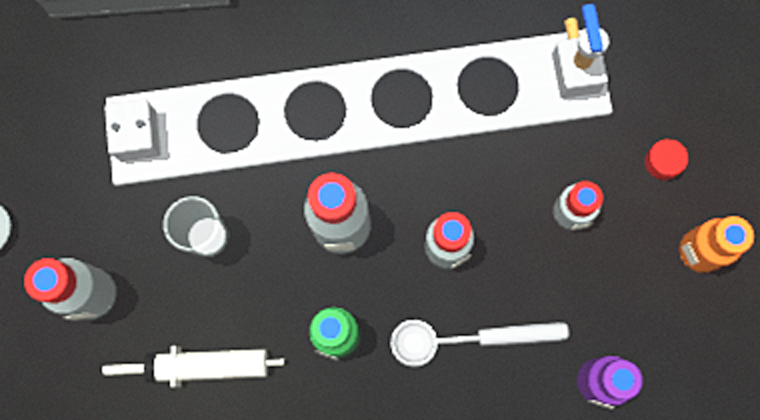

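The crop confirms the four red bottles with blue centres, the plain loose cap and the other colours. The pads come out 104.5 mm apart against 105 mm given. My red threshold is too tight, so I'll loosen it.

```bash
sed -i 's/red=.*astype(np.uint8); blue=.*/red=((r>110)\&(r>2.2*g)\&(r>2.2*b)).astype(np.uint8); blue=((b>110)\&(b>1.5*r)\&(b-g>40)).astype(np.uint8)/' h.py
python3 - <<'E'
from h import *
P=optics.camera_params("top"); E=P["extrinsics"]
f=np.load("top.npz"); im,d=f["im"],f["d"]
print(im[188,286],im[180,286],im[169,454])
for a,c,b in caps(im):
    if a>900: continue
    if b is None: print("red only",a,c,ray(P,E,c,.0)); continue
    z=np.median(d[int(b[1])-1:int(b[1])+3,int(b[0])-1:int(b[0])+3]); p=E[:3,:3]@(np.linalg.solve(P["mtx"],[*b,1])*z)+E[:3,3]
    H=min([.15,.125,.1,.075],key=lambda h:abs(h-p[2])); print(a,b.round(1),"depthpt",p.round(3),"H",H,ray(P,E,b,H).round(4))
E
```

```text
[ 95 169 254] [255  84  60] [254  77  71]
red only 335 [452.91343284 169.20597015] [ 0.52216488 -0.40509772  0.        ]
309 [285.4 187.4] depthpt [ 0.473 -0.013  0.149] H 0.15 [ 0.4728 -0.0135  0.15  ]
158 [412.8 187.7] depthpt [ 0.468 -0.286  0.074] H 0.075 [ 0.4683 -0.2854  0.075 ]
189 [345.9 204.6] depthpt [ 0.438 -0.135  0.099] H 0.1 [ 0.4378 -0.1346  0.1   ]
309 [142.1 229.2] depthpt [0.416 0.282 0.125] H 0.125 [0.4156 0.2819 0.125 ]
```

All four bottles match their known heights to 1 mm:

| Bottle | Position (x, y) | Pad (x, y) |
|---|---|---|
| b | (.473, −.0135) | (.6255, −.2), by the valve |
| d | (.4156, .2819) | (.6185, −.0958) |
| a | (.4378, −.1346) | (.6113, .0085) |
| c | (.4683, −.2854) | (.6042, .1128) |

I'll grip by the caps with the TCP about 34 mm below the cap top, and start with b.

```bash
python3 -c "
from h import *
print(togo([.4728,-.0135,.23]))"
```

```text
[ 420.04947679 -407.10737716    1.03222465]
```

```bash
python3 -m handwheel '[{"tx":21,"ty":-20.4},{"tx":21,"ty":-20.4},{"tx":21,"ty":-20.4},{"tx":21,"ty":-20.4},{"tx":21,"ty":-20.4},{"tx":21,"ty":-20.4},{"tx":21,"ty":-20.4},{"tx":21,"ty":-20.4},{"tx":21,"ty":-20.4},{"tx":21,"ty":-20.4}]' 85; python3 -m handwheel '[{"tx":21,"ty":-20.4},{"tx":21,"ty":-20.4},{"tx":21,"ty":-20.4},{"tx":21,"ty":-20.4},{"tx":21,"ty":-20.4},{"tx":21,"ty":-20.4},{"tx":21,"ty":-20.4},{"tx":21,"ty":-20.4},{"tx":21,"ty":-20.4},{"tx":21,"ty":-20.4},{},{}]'; python3 - <<'E'
from h import *
im,d,P,E=wrist(); print("togo",togo([.4728,-.0135,.23]))
for a,c,b in caps(im):
    if b is not None: print(a,b.round(),[ (H,ray(P,E,b,H)[:2].round(4)) for H in (.15,.1)])
cv2.imwrite("pics/w1.png",im[...,::-1])
E
```

```text
togo [ 420.0463988  -407.22050225    1.06067422]$[0]: bad value
$[0]: bad value
```

View pics/w1.png

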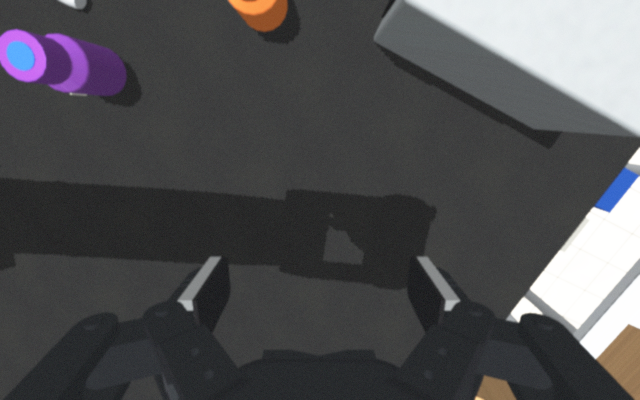

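The wrist view is still at the start pose, with the purple bottle at (20,55) and the open fingers in the foreground, so the rows were refused. I'll try one row with all keys given.

```bash
python3 -m handwheel '[{"tx":21,"ty":-20.4,"tz":0,"roll":0}]' 85; python3 -m handwheel '[{"tx":21,"ty":-20,"tz":0,"roll":0}]' 85
```

```text
t: 0.23
tool_pos: [0.2797, -0.5378, 0.2304]
tool_rot: [3.064, 0.694, -0.002]
contact_force: [0.1, 0.2, 0.8]
opening: 0.0851
grip_force: 0.0
t: 0.32
tool_pos: [0.291, -0.5083, 0.2304]
tool_rot: [-3.062, -0.695, 0.0]
contact_force: [0.2, 0.2, -0.2]
opening: 0.0848
grip_force: 0.0
```

All four keys are required.

```bash
python3 -m handwheel '[{"tx":25,"ty":-24.4,"tz":0,"roll":0},{"tx":25,"ty":-24.4,"tz":0,"roll":0},{"tx":25,"ty":-24.4,"tz":0,"roll":0},{"tx":25,"ty":-24.4,"tz":0,"roll":0},{"tx":25,"ty":-24.4,"tz":0,"roll":0},{"tx":25,"ty":-24.4,"tz":0,"roll":0},{"tx":25,"ty":-24.4,"tz":0,"roll":0},{"tx":25,"ty":-24.4,"tz":0,"roll":0},{"tx":25,"ty":-24.4,"tz":0,"roll":0},{"tx":25,"ty":-24.4,"tz":0,"roll":0}]' 85; python3 -m handwheel '[{"tx":25,"ty":-24.4,"tz":0,"roll":0},{"tx":25,"ty":-24.4,"tz":0,"roll":0},{"tx":25,"ty":-24.4,"tz":0,"roll":0},{"tx":25,"ty":-24.4,"tz":0,"roll":0},{"tx":28,"ty":-25,"tz":0,"roll":0},{"tx":0,"ty":0,"tz":0,"roll":0},{"tx":0,"ty":0,"tz":0,"roll":0},{"tx":0,"ty":0,"tz":0,"roll":0}]'; python3 - <<'E'
from h import *
im,d,P,E=wrist(); print("togo",togo([.4728,-.0135,.23]),togo([.4728,-.0135,.116]))
for a,c,b in caps(im):
    if b is not None: print(a,b.round(),[ (H,ray(P,E,b,H)[:2].round(4)) for H in (.15,.1)])
cv2.imwrite("pics/w2.png",im[...,::-1])
E
```

```text
t: 1.15
tool_pos: [0.4109, -0.1784, 0.2311]
tool_rot: [-3.063, -0.699, -0.0]
contact_force: [-0.1, -0.6, -0.5]
opening: 0.0851
grip_force: 0.0
t: 1.82
tool_pos: [0.4727, -0.0143, 0.2309]
tool_rot: [3.062, 0.7, -0.001]
contact_force: [0.1, 0.0, 0.4]
opening: 0.085
grip_force: 0.0
togo [ 0.69381207 -1.10294013  0.99467636] [  0.77683003  -1.09621948 114.99464593]
2047 [317. 209.] [(0.15, array([ 0.474 , -0.0127])), (0.1, array([ 0.4594, -0.0196]))]
491 [404. 274.] [(0.15, array([ 0.4546, -0.1022])), (0.1, array([ 0.4356, -0.129 ]))]
902 [534. 293.] [(0.15, array([ 0.4869, -0.2105])), (0.1, array([ 0.4751, -0.2615]))]
```

View pics/w2.png

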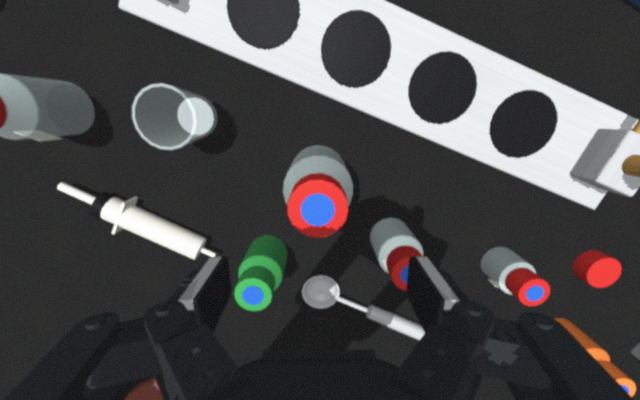

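The wrist view shows b's cap centred between the fingers at (317,209), 1.4 mm from the top-view fix. I'll descend and grip.

```bash
python3 -m handwheel '[{"tx":1,"ty":-1,"tz":15,"roll":0},{"tx":0,"ty":0,"tz":20,"roll":0},{"tx":0,"ty":0,"tz":20,"roll":0},{"tx":0,"ty":0,"tz":20,"roll":0},{"tx":0,"ty":0,"tz":20,"roll":0},{"tx":0,"ty":0,"tz":12,"roll":0},{"tx":0,"ty":0,"tz":8,"roll":0},{"tx":0,"ty":0,"tz":0,"roll":0},{"tx":0,"ty":0,"tz":0,"roll":0}]' && python3 -m handwheel '[{"tx":0,"ty":0,"tz":0,"roll":0},{"tx":0,"ty":0,"tz":0,"roll":0},{"tx":0,"ty":0,"tz":0,"roll":0},{"tx":0,"ty":0,"tz":0,"roll":0},{"tx":0,"ty":0,"tz":0,"roll":0},{"tx":0,"ty":0,"tz":0,"roll":0},{"tx":0,"ty":0,"tz":0,"roll":0},{"tx":0,"ty":0,"tz":0,"roll":0},{"tx":0,"ty":0,"tz":0,"roll":0},{"tx":0,"ty":0,"tz":0,"roll":0}]' 35 50
```

```text
t: 2.62
tool_pos: [0.4736, -0.0134, 0.1167]
tool_rot: [3.063, 0.698, 0.0]
contact_force: [0.3, 0.3, -0.3]
opening: 0.0845
grip_force: 0.0
t: 3.45
tool_pos: [0.4745, -0.0128, 0.1177]
tool_rot: [3.062, 0.699, 0.004]
contact_force: [0.3, 0.9, 5.8]
opening: 0.0467
grip_force: 52.0
```

```bash
python3 -m handwheel '[{"tx":0,"ty":0,"tz":-6,"roll":0},{"tx":0,"ty":0,"tz":-12,"roll":0},{"tx":0,"ty":0,"tz":-12,"roll":0},{"tx":0,"ty":0,"tz":-12,"roll":0},{"tx":0,"ty":0,"tz":-12,"roll":0},{"tx":0,"ty":0,"tz":-6,"roll":0},{"tx":0,"ty":0,"tz":0,"roll":0},{"tx":0,"ty":0,"tz":0,"roll":0}]'; python3 -c "
from h import *
print(togo([.6255,-.2,.132]))"
```

```text
t: 4.12
tool_pos: [0.4737, -0.0129, 0.1769]
tool_rot: [3.062, 0.699, 0.002]
contact_force: [-0.4, 0.7, -3.6]
opening: 0.0465
grip_force: 52.0
[ 55.52517844 234.42206818  45.12014085]
```

Its weight shows on the wrist (−3.6 N), so b is held. Move over the pad.

```bash
python3 -m handwheel '[{"tx":2.5,"ty":10.4,"tz":0,"roll":0},{"tx":5,"ty":21,"tz":0,"roll":0},{"tx":5,"ty":21,"tz":0,"roll":0},{"tx":5,"ty":21,"tz":0,"roll":0},{"tx":5,"ty":21,"tz":0,"roll":0},{"tx":5,"ty":21,"tz":0,"roll":0},{"tx":5,"ty":21,"tz":0,"roll":0},{"tx":5,"ty":21,"tz":0,"roll":0},{"tx":5,"ty":21,"tz":0,"roll":0},{"tx":5,"ty":21,"tz":0,"roll":0},{"tx":5,"ty":21,"tz":0,"roll":0},{"tx":3,"ty":14,"tz":0,"roll":0}]'; python3 -m handwheel '[{"tx":0,"ty":0,"tz":0,"roll":0},{"tx":0,"ty":0,"tz":0,"roll":0},{"tx":0,"ty":0,"tz":0,"roll":0},{"tx":0,"ty":0,"tz":0,"roll":0}]'; python3 - <<'E'
from h import *
print(togo([.6255,-.2,.132]))
im,d,P,E=wrist()
for a,c,b in caps(im): print(a,c.round(),b)
cv2.imwrite("pics/w3.png",im[...,::-1])
g=(im.max(2)<100).astype(np.uint8); n,l,s,c=cv2.connectedComponentsWithStats(g)
for i in range(1,n):
    if 1000<s[i,4]<8000:
        e=cv2.fitEllipse(cv2.findContours((l==i).astype(np.uint8),0,1)[0][0]); print("dark",s[i,4],np.round(e[0],1),ray(P,E,e[0],.014).round(4))
E
```

```text
t: 5.12
tool_pos: [0.6258, -0.2022, 0.1744]
tool_rot: [-3.063, -0.698, 0.002]
contact_force: [0.6, -0.9, -3.7]
opening: 0.0468
grip_force: 52.4
t: 5.45
tool_pos: [0.6245, -0.1993, 0.1755]
tool_rot: [-3.062, -0.7, 0.002]
contact_force: [-0.2, 0.3, -3.0]
opening: 0.0468
grip_force: 52.7
[ 0.59939496  1.13827169 43.51766644]
7479 [318. 281.] [318.44116548 296.6768771 ]
dark 3147 [19.4 62.7] [0.6107 0.099  0.014 ]
dark 5049 [116.7 102.1] [0.6157 0.0096 0.014 ]
dark 4424 [222.6 143.6] [ 0.623  -0.0949  0.014 ]
dark 1242 [321.4 177.2] [ 0.6351 -0.1974  0.014 ]
```

View pics/w3.png

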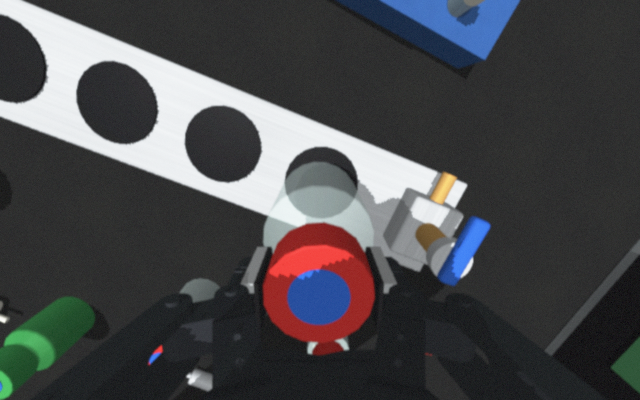

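b hangs straight over its pad, with the cap at (318,281) and the pad at (321,177). The wrist puts the pads about 4 mm farther in x than the top camera, so I'll let the side camera decide.

```bash
python3 - <<'E'
from h import *
P=optics.camera_params("side"); E=P["extrinsics"]; im=np.load("side.npz")["im"]
for a,c,b in caps(im):
    if b is not None: print(a,b.round(1),[ray(P,E,b,H)[:2].round(4) for H in (.15,.125,.1)])
g=(im.max(2)<90).astype(np.uint8); n,l,s,c=cv2.connectedComponentsWithStats(g)
for i in range(1,n):
    if 200<s[i,4]<3000:
        e=cv2.fitEllipse(cv2.findContours((l==i).astype(np.uint8),0,1)[0][0]); print("dark",s[i,4],np.round(e[0],1),np.round(e[1],1),ray(P,E,e[0],.014).round(4))
# synthetic bias check: project true disc+wall of pad and fit ellipse, for top / side
c0=np.array([.6113,.0085])
t=np.linspace(0,2*np.pi,90)
for nme in("top","side"):
    P=optics.camera_params(nme);E=P["extrinsics"];pts=[]
    for z in(.010,.014): pts+= [[c0[0]+.038*np.cos(a),c0[1]+.038*np.sin(a),z] for a in t]
    q=np.linalg.inv(E)@np.c_[np.array(pts),np.ones(180)].T; uv=(P["mtx"]@q[:3]); uv=(uv[:2]/uv[2]).T
    e=cv2.fitEllipse(cv2.convexHull(uv.astype(np.float32))); print(nme,"bias mm",(ray(P,E,e[0],.014)[:2]-c0)*1000)
E
```

```text
368 [284.2 156.4] [array([ 0.4739, -0.0135]), array([ 0.5094, -0.0482]), array([ 0.545 , -0.0829])]
242 [337.7 163.3] [array([ 0.3781, -0.0597]), array([ 0.4083, -0.097 ]), array([ 0.4386, -0.1343])]
539 [175.1 248.2] [array([0.3854, 0.2999]), array([0.416 , 0.2825]), array([0.4467, 0.2652])]
dark 610 [433.4  76.3] [  8.5 143.8] [ 0.7131 -1.0011  0.014 ]
dark 1262 [523.8  24.7] [31.  74.1] [ 0.7907 -1.9722  0.014 ]
dark 340 [362.3  98.5] [12.3 39. ] [ 0.7684 -0.6579  0.014 ]
dark 216 [262.  178.9] [13.3 20.1] [ 0.6245 -0.0859  0.014 ]
dark 409 [233.7 197.6] [15.2 31.5] [0.6099 0.0123 0.014 ]
dark 463 [195.7 218.7] [17.5 31.8] [0.6044 0.1184 0.014 ]
top bias mm [-0.92291175 -0.12218154]
side bias mm [-3.38044579  2.88497503]
```

With the ellipse bias corrected, side and top agree within about 2 mm. I'll use pad centres at top + (2.2, 0.7) mm: b (.6277, −.1993), d (.6207, −.0951), a (.6135, .0092), c (.6064, .1138).

```bash
python3 -m handwheel '[{"tx":3.3,"ty":1.6,"tz":5,"roll":0},{"tx":0,"ty":0,"tz":10,"roll":0},{"tx":0,"ty":0,"tz":10,"roll":0},{"tx":0,"ty":0,"tz":8,"roll":0},{"tx":0,"ty":0,"tz":3,"roll":0},{"tx":0,"ty":0,"tz":2,"roll":0},{"tx":0,"ty":0,"tz":2,"roll":0},{"tx":0,"ty":0,"tz":0,"roll":0},{"tx":0,"ty":0,"tz":0,"roll":0},{"tx":0,"ty":0,"tz":0,"roll":0}]'
```

```text
t: 6.33
tool_pos: [0.6292, -0.2002, 0.137]
tool_rot: [3.062, 0.699, 0.001]
contact_force: [-0.2, 0.8, -4.2]
opening: 0.0466
grip_force: 52.8
```

```bash
python3 -m handwheel '[{"tx":0,"ty":0,"tz":1.5,"roll":0},{"tx":0,"ty":0,"tz":1.5,"roll":0},{"tx":0,"ty":0,"tz":1,"roll":0},{"tx":0,"ty":0,"tz":0,"roll":0},{"tx":0,"ty":0,"tz":0,"roll":0}]'; python3 -m handwheel '[{"tx":0,"ty":0,"tz":1,"roll":0},{"tx":0,"ty":0,"tz":0,"roll":0},{"tx":0,"ty":0,"tz":0,"roll":0}]'
```

```text
t: 6.75
tool_pos: [0.6287, -0.1999, 0.1321]
tool_rot: [-3.063, -0.699, 0.0]
contact_force: [-0.6, -0.3, -3.6]
opening: 0.0468
grip_force: 52.8
t: 7.0
tool_pos: [0.629, -0.2, 0.1318]
tool_rot: [3.063, 0.699, 0.001]
contact_force: [-0.7, 0.9, -0.7]
opening: 0.0469
grip_force: 53.0
```

The bottle's weight is off the wrist, so b stands on the pad. Release, then rise.

```bash
python3 -m handwheel '[{"tx":0,"ty":0,"tz":0,"roll":0},{"tx":0,"ty":0,"tz":0,"roll":0},{"tx":0,"ty":0,"tz":0,"roll":0},{"tx":0,"ty":0,"tz":0,"roll":0},{"tx":0,"ty":0,"tz":0,"roll":0},{"tx":0,"ty":0,"tz":0,"roll":0},{"tx":0,"ty":0,"tz":0,"roll":0},{"tx":0,"ty":0,"tz":0,"roll":0}]' 82 && python3 -m handwheel '[{"tx":0,"ty":0,"tz":-10,"roll":0},{"tx":0,"ty":0,"tz":-20,"roll":0},{"tx":0,"ty":0,"tz":-25,"roll":0},{"tx":0,"ty":0,"tz":-25,"roll":0},{"tx":0,"ty":0,"tz":-18,"roll":0},{"tx":0,"ty":0,"tz":0,"roll":0},{"tx":0,"ty":0,"tz":0,"roll":0}]'; python3 - <<'E'
from h import *
print(togo([.416,.2823,.23]))
P=optics.camera_params("top"); E=P["extrinsics"]; im,d=optics.get_image("top")
for a,c,b in caps(im):
    if b is not None: print(a,[ray(P,E,b,H)[:2].round(4) for H in (.164,.125,.1,.075)])
P=optics.camera_params("side"); E=P["extrinsics"]; im,d=optics.get_image("side")
for a,c,b in caps(im):
    if b is not None: print("side",a,[ray(P,E,b,H)[:2].round(4) for H in (.164,.125,.1,.075)])
im,d,P,E=wrist()
for a,c,b in caps(im):
    if b is not None: print("w",a,[ray(P,E,b,H)[:2].round(4) for H in (.164,.125,.1,.075)])
E
```

```text
t: 7.67
tool_pos: [0.6288, -0.2, 0.1313]
tool_rot: [3.063, 0.699, 0.0]
contact_force: [0.8, 0.4, 0.3]
opening: 0.0818
grip_force: 0.0
t: 8.25
tool_pos: [0.6297, -0.2003, 0.2317]
tool_rot: [3.061, 0.699, 0.005]
contact_force: [-0.2, 0.4, 0.1]
opening: 0.0822
grip_force: 0.0
[ 1.68821415e+01 -5.27524344e+02  1.65218203e-01]
154 [array([ 0.4489, -0.2634]), array([ 0.4574, -0.2731]), array([ 0.4629, -0.2793]), array([ 0.4684, -0.2855])]
315 [array([0.4088, 0.2654]), array([0.4154, 0.2818]), array([0.4196, 0.2923]), array([0.4239, 0.3028])]
side 261 [array([ 0.6279, -0.2001]), array([ 0.699 , -0.2727]), array([ 0.7445, -0.3192]), array([ 0.79  , -0.3658])]
side 259 [array([ 0.3611, -0.0389]), array([ 0.4083, -0.097 ]), array([ 0.4386, -0.1343]), array([ 0.4688, -0.1716])]
side 540 [array([0.3682, 0.3096]), array([0.416 , 0.2825]), array([0.4467, 0.2652]), array([0.4773, 0.2479])]
w 2337 [array([ 0.6287, -0.1998]), array([ 0.6161, -0.2059]), array([ 0.6081, -0.2098]), array([ 0.6001, -0.2137])]
w 613 [array([ 0.5367, -0.2503]), array([ 0.5069, -0.2659]), array([ 0.4877, -0.2759]), array([ 0.4686, -0.2858])]
```

b stands at (.628, −.200) with its cap at the right height. Next, d.

```bash
python3 -m handwheel '[{"tx":1,"ty":-15,"tz":0,"roll":0},{"tx":1,"ty":-30,"tz":0,"roll":0},{"tx":1,"ty":-30,"tz":0,"roll":0},{"tx":1,"ty":-30,"tz":0,"roll":0},{"tx":1,"ty":-30,"tz":0,"roll":0},{"tx":1,"ty":-30,"tz":0,"roll":0},{"tx":1,"ty":-30,"tz":0,"roll":0},{"tx":1,"ty":-30,"tz":0,"roll":0},{"tx":1,"ty":-30,"tz":0,"roll":0},{"tx":1,"ty":-30,"tz":0,"roll":0},{"tx":1,"ty":-30,"tz":0,"roll":0},{"tx":1,"ty":-30,"tz":0,"roll":0}]' 84; python3 -m handwheel '[{"tx":1,"ty":-30,"tz":0,"roll":0},{"tx":1,"ty":-30,"tz":0,"roll":0},{"tx":1,"ty":-30,"tz":0,"roll":0},{"tx":1,"ty":-30,"tz":0,"roll":0},{"tx":1,"ty":-30,"tz":0,"roll":0},{"tx":0,"ty":-20,"tz":0,"roll":0},{"tx":0,"ty":-12,"tz":0,"roll":0},{"tx":0,"ty":0,"tz":0,"roll":0},{"tx":0,"ty":0,"tz":0,"roll":0},{"tx":0,"ty":0,"tz":0,"roll":0}]'; python3 - <<'E'
from h import *
print(togo([.416,.2823,.092]))
im,d,P,E=wrist()
for a,c,b in caps(im):
    if b is not None: print("w",a,b,[ray(P,E,b,H)[:2].round(4) for H in (.125,.1,.075)])
E
```

```text
t: 9.4
tool_pos: [0.4878, 0.1178, 0.2278]
tool_rot: [-3.062, -0.699, 0.004]
contact_force: [0.9, -0.1, 0.5]
opening: 0.0838
grip_force: 0.0
t: 10.23
tool_pos: [0.4156, 0.2815, 0.2289]
tool_rot: [3.062, 0.698, -0.001]
contact_force: [0.3, -0.6, 1.0]
opening: 0.0838
grip_force: 0.0
[  0.823058    -0.64274171 136.8833856 ]
w 1438 [317.40893471 201.99312715] [array([0.4162, 0.2825]), array([0.4095, 0.2794]), array([0.4027, 0.2762])]
```

```bash
python3 -m handwheel '[{"tx":0.5,"ty":-0.5,"tz":15,"roll":0},{"tx":0,"ty":0,"tz":25,"roll":0},{"tx":0,"ty":0,"tz":25,"roll":0},{"tx":0,"ty":0,"tz":25,"roll":0},{"tx":0,"ty":0,"tz":20,"roll":0},{"tx":0,"ty":0,"tz":15,"roll":0},{"tx":0,"ty":0,"tz":10,"roll":0},{"tx":0,"ty":0,"tz":2,"roll":0},{"tx":0,"ty":0,"tz":0,"roll":0},{"tx":0,"ty":0,"tz":0,"roll":0}]' && python3 -m handwheel '[{"tx":0,"ty":0,"tz":0,"roll":0},{"tx":0,"ty":0,"tz":0,"roll":0},{"tx":0,"ty":0,"tz":0,"roll":0},{"tx":0,"ty":0,"tz":0,"roll":0},{"tx":0,"ty":0,"tz":0,"roll":0},{"tx":0,"ty":0,"tz":0,"roll":0},{"tx":0,"ty":0,"tz":0,"roll":0},{"tx":0,"ty":0,"tz":0,"roll":0},{"tx":0,"ty":0,"tz":0,"roll":0},{"tx":0,"ty":0,"tz":0,"roll":0}]' 30 50 && python3 -m handwheel '[{"tx":0,"ty":0,"tz":-6,"roll":0},{"tx":0,"ty":0,"tz":-14,"roll":0},{"tx":0,"ty":0,"tz":-20,"roll":0},{"tx":0,"ty":0,"tz":-20,"roll":0},{"tx":0,"ty":0,"tz":-20,"roll":0},{"tx":0,"ty":0,"tz":-20,"roll":0},{"tx":0,"ty":0,"tz":-14,"roll":0},{"tx":0,"ty":0,"tz":-6,"roll":0},{"tx":0,"ty":0,"tz":0,"roll":0},{"tx":0,"ty":0,"tz":0,"roll":0}]'; python3 -c "
from h import *
print(togo([.6207,-.0951,.106]))"
```

```text
t: 11.12
tool_pos: [0.4167, 0.2829, 0.0934]
tool_rot: [-3.063, -0.698, -0.003]
contact_force: [0.2, -0.1, -0.4]
opening: 0.084
grip_force: 0.0
t: 11.95
tool_pos: [0.4166, 0.2832, 0.0934]
tool_rot: [-3.063, -0.699, -0.003]
contact_force: [1.6, -1.9, 5.3]
opening: 0.0429
grip_force: 51.2
t: 12.78
tool_pos: [0.4151, 0.2827, 0.2112]
tool_rot: [3.063, 0.699, -0.003]
contact_force: [0.4, -0.2, -2.4]
opening: 0.0433
grip_force: 51.0
[ 21.46112848 429.58873431 105.08073596]
```

```bash
python3 -m handwheel '[{"tx":0.5,"ty":10,"tz":0,"roll":0},{"tx":1,"ty":20,"tz":0,"roll":0},{"tx":1.5,"ty":28,"tz":0,"roll":0},{"tx":1.5,"ty":30,"tz":0,"roll":0},{"tx":1.5,"ty":30,"tz":0,"roll":0},{"tx":1.5,"ty":30,"tz":0,"roll":0},{"tx":1.5,"ty":30,"tz":0,"roll":0},{"tx":1.5,"ty":30,"tz":0,"roll":0},{"tx":1.5,"ty":30,"tz":0,"roll":0},{"tx":1.5,"ty":30,"tz":0,"roll":0},{"tx":1.5,"ty":30,"tz":0,"roll":0},{"tx":1.5,"ty":30,"tz":0,"roll":0}]'; python3 -m handwheel '[{"tx":1.5,"ty":30,"tz":0,"roll":0},{"tx":1.5,"ty":30,"tz":0,"roll":0},{"tx":1.2,"ty":22,"tz":0,"roll":0},{"tx":0.8,"ty":14,"tz":0,"roll":0},{"tx":0,"ty":6,"tz":0,"roll":0},{"tx":0,"ty":0,"tz":15,"roll":0},{"tx":0,"ty":0,"tz":25,"roll":0},{"tx":0,"ty":0,"tz":15,"roll":0},{"tx":0,"ty":0,"tz":0,"roll":0},{"tx":0,"ty":0,"tz":0,"roll":0},{"tx":0,"ty":0,"tz":0,"roll":0}]';python3 -c "
from h import *
print(togo([.6207,-.0951,.1074]))"
```

```text
t: 13.78
tool_pos: [0.5724, -0.0076, 0.2103]
tool_rot: [-3.062, -0.698, 0.005]
contact_force: [0.4, -0.5, -1.0]
opening: 0.043
grip_force: 51.3
t: 14.7
tool_pos: [0.6218, -0.0946, 0.1579]
tool_rot: [3.062, 0.7, 0.001]
contact_force: [0.1, -0.4, -1.4]
opening: 0.0429
grip_force: 51.3
[-1.25536611e+00 -1.64451706e-02  5.04561594e+01]
```

```bash
python3 -m handwheel '[{"tx":-1,"ty":0,"tz":10,"roll":0},{"tx":0,"ty":0,"tz":14,"roll":0},{"tx":0,"ty":0,"tz":12,"roll":0},{"tx":0,"ty":0,"tz":5,"roll":0},{"tx":0,"ty":0,"tz":3,"roll":0},{"tx":0,"ty":0,"tz":2,"roll":0},{"tx":0,"ty":0,"tz":1.5,"roll":0},{"tx":0,"ty":0,"tz":1,"roll":0},{"tx":0,"ty":0,"tz":0,"roll":0},{"tx":0,"ty":0,"tz":0,"roll":0},{"tx":0,"ty":0,"tz":0,"roll":0}]'
```

```text
t: 15.62
tool_pos: [0.6211, -0.0957, 0.1093]
tool_rot: [3.062, 0.699, 0.001]
contact_force: [1.1, -0.9, -1.9]
opening: 0.0426
grip_force: 51.3
```

```bash
python3 -m handwheel '[{"tx":0,"ty":0,"tz":1,"roll":0},{"tx":0,"ty":0,"tz":0,"roll":0},{"tx":0,"ty":0,"tz":0,"roll":0}]'
```

```text
t: 15.87
tool_pos: [0.6207, -0.0956, 0.1078]
tool_rot: [-3.063, -0.699, 0.0]
contact_force: [-0.4, -0.5, -3.6]
opening: 0.0428
grip_force: 51.3
```

```bash
python3 -m handwheel '[{"tx":0,"ty":0,"tz":1,"roll":0},{"tx":0,"ty":0,"tz":0,"roll":0},{"tx":0,"ty":0,"tz":0,"roll":0}]'
```

```text
t: 16.12
tool_pos: [0.621, -0.0957, 0.1075]
tool_rot: [3.063, 0.699, 0.001]
contact_force: [-0.5, 0.7, 2.0]
opening: 0.0427
grip_force: 51.7
```

In contact. Release, rise and look.

```bash
cat > look.py <<'E'
from h import *
import sys
Hs=(.164,.139,.114,.089,.1,.075)
for n in ("top","side","wrist"):
    if n=="wrist": im,d,P,E=wrist()
    else: P=optics.camera_params(n); E=P["extrinsics"]; im,d=optics.get_image(n)
    if len(sys.argv)>1: cv2.imwrite(f"pics/{n}{sys.argv[1]}.png",im[...,::-1])
    for a,c,b in caps(im):
        if b is None: continue
        z=np.median(d[int(b[1])-1:int(b[1])+3,int(b[0])-1:int(b[0])+3]); h=(E[:3,:3]@(np.linalg.solve(P["mtx"],[*b,1])*z)+E[:3,3])[2]
        H=min(Hs,key=lambda x:abs(x-h)); print(n,a,b.round(),"h",h.round(3),H,ray(P,E,b,H)[:2].round(4))
E
python3 -m handwheel '[{"tx":0,"ty":0,"tz":0,"roll":0},{"tx":0,"ty":0,"tz":0,"roll":0},{"tx":0,"ty":0,"tz":0,"roll":0},{"tx":0,"ty":0,"tz":0,"roll":0},{"tx":0,"ty":0,"tz":0,"roll":0},{"tx":0,"ty":0,"tz":0,"roll":0},{"tx":0,"ty":0,"tz":0,"roll":0},{"tx":0,"ty":0,"tz":0,"roll":0}]' 82 && python3 -m handwheel '[{"tx":0,"ty":0,"tz":-10,"roll":0},{"tx":0,"ty":0,"tz":-20,"roll":0},{"tx":0,"ty":0,"tz":-25,"roll":0},{"tx":0,"ty":0,"tz":-25,"roll":0},{"tx":0,"ty":0,"tz":-25,"roll":0},{"tx":0,"ty":0,"tz":-17,"roll":0},{"tx":0,"ty":0,"tz":0,"roll":0},{"tx":0,"ty":0,"tz":0,"roll":0}]'; python3 look.py; python3 -c "
from h import *
print(togo([.4382,-.1344,.23]))"
```

```text
t: 16.78
tool_pos: [0.6208, -0.0956, 0.1068]
tool_rot: [-3.063, -0.699, 0.0]
contact_force: [-0.2, -0.7, 0.5]
opening: 0.0818
grip_force: 0.0
t: 17.45
tool_pos: [0.6215, -0.0958, 0.2306]
tool_rot: [3.061, 0.699, 0.004]
contact_force: [-1.0, 0.5, -0.7]
opening: 0.0821
grip_force: 0.0
top 339 [371. 106.] h 0.164 0.164 [ 0.6271 -0.2   ]
top 156 [413. 188.] h 0.074 0.075 [ 0.468  -0.2854]
top 193 [346. 205.] h 0.1 0.1 [ 0.4378 -0.1346]
side 260 [293. 104.] h 0.166 0.164 [ 0.6267 -0.1988]
side 237 [264. 128.] h 0.142 0.139 [ 0.621 -0.097]
side 358 [369. 146.] h 0.077 0.075 [ 0.4699 -0.286 ]
side 244 [338. 163.] h 0.102 0.1 [ 0.4382 -0.1343]
wrist 1584 [320. 208.] h 0.14 0.139 [ 0.6209 -0.0963]
wrist 1561 [451. 264.] h 0.165 0.164 [ 0.6308 -0.2011]
wrist 603 [278. 348.] h 0.202 0.164 [ 0.503 -0.115]
[-180.50724242  -43.59446105   -2.870527  ]
```

Both are standing and centred. Next, a.

```bash
python3 -m handwheel '[{"tx":-15,"ty":-3.6,"tz":0,"roll":0},{"tx":-25,"ty":-6,"tz":0,"roll":0},{"tx":-30,"ty":-7.3,"tz":0,"roll":0},{"tx":-30,"ty":-7.3,"tz":0,"roll":0},{"tx":-30,"ty":-7.3,"tz":0,"roll":0},{"tx":-30,"ty":-7.3,"tz":0,"roll":0},{"tx":-20,"ty":-4.8,"tz":0,"roll":0},{"tx":0,"ty":0,"tz":0,"roll":0},{"tx":0,"ty":0,"tz":0,"roll":0},{"tx":0,"ty":0,"tz":0,"roll":0}]' 84; python3 -c "
from h import *
print(togo([.4382,-.1344,.067]))
im,d,P,E=wrist()
print([(a,ray(P,E,b,.1)) for a,c,b in caps(im) if b is not None])"
```

```text
t: 18.43
tool_pos: [0.4396, -0.1342, 0.2278]
tool_rot: [-3.062, -0.699, 0.001]
contact_force: [0.5, 0.0, -0.2]
opening: 0.0838
grip_force: 0.0
[ -1.22054864  -0.25315886 160.82909736]
[(np.int32(1976), array([ 0.65796144, -0.23520593,  0.1       ])), (np.int32(1001), array([ 0.43870919, -0.13421861,  0.1       ])), (np.int32(863), array([ 0.47263516, -0.27050837,  0.1       ]))]
```

```bash
python3 -m handwheel '[{"tx":-0.8,"ty":0,"tz":15,"roll":0},{"tx":0,"ty":0,"tz":30,"roll":0},{"tx":0,"ty":0,"tz":30,"roll":0},{"tx":0,"ty":0,"tz":25,"roll":0},{"tx":0,"ty":0,"tz":25,"roll":0},{"tx":0,"ty":0,"tz":20,"roll":0},{"tx":0,"ty":0,"tz":12,"roll":0},{"tx":0,"ty":0,"tz":4,"roll":0},{"tx":0,"ty":0,"tz":0,"roll":0},{"tx":0,"ty":0,"tz":0,"roll":0}]' && python3 -m handwheel '[{"tx":0,"ty":0,"tz":0,"roll":0},{"tx":0,"ty":0,"tz":0,"roll":0},{"tx":0,"ty":0,"tz":0,"roll":0},{"tx":0,"ty":0,"tz":0,"roll":0},{"tx":0,"ty":0,"tz":0,"roll":0},{"tx":0,"ty":0,"tz":0,"roll":0},{"tx":0,"ty":0,"tz":0,"roll":0},{"tx":0,"ty":0,"tz":0,"roll":0},{"tx":0,"ty":0,"tz":0,"roll":0},{"tx":0,"ty":0,"tz":0,"roll":0}]' 25 45 && python3 -m handwheel '[{"tx":0,"ty":0,"tz":-6,"roll":0},{"tx":0,"ty":0,"tz":-14,"roll":0},{"tx":0,"ty":0,"tz":-20,"roll":0},{"tx":0,"ty":0,"tz":-20,"roll":0},{"tx":0,"ty":0,"tz":-14,"roll":0},{"tx":0,"ty":0,"tz":-6,"roll":0},{"tx":0,"ty":0,"tz":0,"roll":0},{"tx":0,"ty":0,"tz":0,"roll":0}]'; python3 -c "
from h import *
print(togo([.6135,.0092,.081]))"
```

```text
t: 19.32
tool_pos: [0.4397, -0.1348, 0.0682]
tool_rot: [3.062, 0.7, 0.0]
contact_force: [0.2, 0.5, -0.3]
opening: 0.0843
grip_force: 0.0
t: 20.15
tool_pos: [0.4396, -0.135, 0.0689]
tool_rot: [3.062, 0.699, 0.002]
contact_force: [-1.0, 1.4, 6.3]
opening: 0.0389
grip_force: 45.3
t: 20.82
tool_pos: [0.4385, -0.1346, 0.1471]
tool_rot: [-3.062, -0.699, 0.001]
contact_force: [-0.5, 0.4, -1.1]
opening: 0.0389
grip_force: 45.5
[220.11302859 -53.64514318  65.9704521 ]
```

```bash
python3 -m handwheel '[{"tx":10,"ty":-2.4,"tz":0,"roll":0},{"tx":20,"ty":-4.9,"tz":0,"roll":0},{"tx":25,"ty":-6.1,"tz":0,"roll":0},{"tx":28,"ty":-6.8,"tz":0,"roll":0},{"tx":28,"ty":-6.8,"tz":0,"roll":0},{"tx":28,"ty":-6.8,"tz":0,"roll":0},{"tx":28,"ty":-6.8,"tz":0,"roll":0},{"tx":25,"ty":-6.1,"tz":0,"roll":0},{"tx":18,"ty":-4.4,"tz":0,"roll":0},{"tx":10,"ty":-2.5,"tz":0,"roll":0},{"tx":0,"ty":0,"tz":10,"roll":0},{"tx":0,"ty":0,"tz":20,"roll":0}]'; python3 -m handwheel '[{"tx":0,"ty":0,"tz":10,"roll":0},{"tx":0,"ty":0,"tz":0,"roll":0},{"tx":0,"ty":0,"tz":0,"roll":0},{"tx":0,"ty":0,"tz":0,"roll":0}]';python3 -c "
from h import *
print(togo([.6135,.0092,.0827]))"
```

```text
t: 21.82
tool_pos: [0.6155, 0.0091, 0.1189]
tool_rot: [3.061, 0.7, 0.006]
contact_force: [0.3, -0.1, -1.4]
opening: 0.0388
grip_force: 45.5
t: 22.15
tool_pos: [0.6138, 0.0085, 0.1082]
tool_rot: [3.063, 0.698, 0.001]
contact_force: [0.8, -0.0, -1.9]
opening: 0.0387
grip_force: 45.5
[ 4.87489985e-03 -7.73194054e-01  2.54542892e+01]
```

```bash
python3 -m handwheel '[{"tx":0.5,"ty":-0.5,"tz":8,"roll":0},{"tx":0,"ty":0,"tz":8,"roll":0},{"tx":0,"ty":0,"tz":4,"roll":0},{"tx":0,"ty":0,"tz":2,"roll":0},{"tx":0,"ty":0,"tz":1.5,"roll":0},{"tx":0,"ty":0,"tz":1,"roll":0},{"tx":0,"ty":0,"tz":0,"roll":0},{"tx":0,"ty":0,"tz":0,"roll":0},{"tx":0,"ty":0,"tz":0,"roll":0}]'
```

```text
t: 22.9
tool_pos: [0.6144, 0.0096, 0.0836]
tool_rot: [3.063, 0.699, 0.001]
contact_force: [0.7, -1.1, -1.3]
opening: 0.0387
grip_force: 45.5
```

```bash
python3 -m handwheel '[{"tx":0,"ty":0,"tz":1,"roll":0},{"tx":0,"ty":0,"tz":0,"roll":0},{"tx":0,"ty":0,"tz":0,"roll":0}]'
```

```text
t: 23.15
tool_pos: [0.6146, 0.0096, 0.0829]
tool_rot: [3.062, 0.699, 0.002]
contact_force: [0.0, 0.4, -0.1]
opening: 0.0386
grip_force: 45.6
```

```bash
python3 -m handwheel '[{"tx":0,"ty":0,"tz":0.7,"roll":0},{"tx":0,"ty":0,"tz":0,"roll":0},{"tx":0,"ty":0,"tz":0,"roll":0}]'; python3 -m handwheel '[{"tx":0,"ty":0,"tz":0,"roll":0},{"tx":0,"ty":0,"tz":0,"roll":0},{"tx":0,"ty":0,"tz":0,"roll":0},{"tx":0,"ty":0,"tz":0,"roll":0},{"tx":0,"ty":0,"tz":0,"roll":0},{"tx":0,"ty":0,"tz":0,"roll":0},{"tx":0,"ty":0,"tz":0,"roll":0},{"tx":0,"ty":0,"tz":0,"roll":0}]' 80 && python3 -m handwheel '[{"tx":0,"ty":0,"tz":-10,"roll":0},{"tx":0,"ty":0,"tz":-20,"roll":0},{"tx":0,"ty":0,"tz":-30,"roll":0},{"tx":0,"ty":0,"tz":-30,"roll":0},{"tx":0,"ty":0,"tz":-30,"roll":0},{"tx":0,"ty":0,"tz":-20,"roll":0},{"tx":0,"ty":0,"tz":-10,"roll":0},{"tx":0,"ty":0,"tz":0,"roll":0},{"tx":0,"ty":0,"tz":0,"roll":0}]'; python3 look.py; python3 -c "
from h import *
print(togo([.4686,-.2855,.23]))"
```

```text
t: 23.4
tool_pos: [0.6148, 0.0097, 0.0829]
tool_rot: [3.063, 0.699, 0.002]
contact_force: [-1.8, 1.5, 4.9]
opening: 0.0389
grip_force: 46.0
t: 24.07
tool_pos: [0.6141, 0.0096, 0.0815]
tool_rot: [-3.063, -0.699, 0.0]
contact_force: [0.3, 0.1, -0.5]
opening: 0.0799
grip_force: 0.0
t: 24.82
tool_pos: [0.6141, 0.0096, 0.2316]
tool_rot: [3.063, 0.699, 0.0]
contact_force: [0.7, -0.4, -1.2]
opening: 0.0802
grip_force: 0.0
top 332 [371. 105.] h 0.163 0.164 [ 0.6273 -0.2   ]
top 256 [321. 118.] h 0.138 0.139 [ 0.6197 -0.0966]
top 161 [272. 129.] h 0.113 0.114 [0.6124 0.0099]
top 156 [413. 188.] h 0.074 0.075 [ 0.468  -0.2854]
side 274 [293. 104.] h 0.165 0.164 [ 0.6287 -0.2004]
side 234 [264. 128.] h 0.14 0.139 [ 0.6194 -0.0955]
side 358 [369. 146.] h 0.076 0.075 [ 0.4699 -0.286 ]
side 247 [229. 156.] h 0.116 0.114 [0.6139 0.0101]
wrist 1043 [318. 198.] h 0.115 0.114 [0.6141 0.0105]
wrist 1184 [437. 252.] h 0.14 0.139 [ 0.6209 -0.0969]
wrist 2554 [565. 310.] h 0.166 0.164 [ 0.6288 -0.2013]
wrist 429 [482. 389.] h 0.077 0.075 [ 0.4686 -0.2871]
[-258.15290799  203.37626207   -0.59162184]
```

Three bottles are well placed. Next, c.

```bash
python3 -m handwheel '[{"tx":-15,"ty":11.7,"tz":0,"roll":0},{"tx":-25,"ty":19.6,"tz":0,"roll":0},{"tx":-25,"ty":19.6,"tz":0,"roll":0},{"tx":-25,"ty":19.6,"tz":0,"roll":0},{"tx":-25,"ty":19.6,"tz":0,"roll":0},{"tx":-25,"ty":19.6,"tz":0,"roll":0},{"tx":-25,"ty":19.6,"tz":0,"roll":0},{"tx":-25,"ty":19.6,"tz":0,"roll":0},{"tx":-25,"ty":19.6,"tz":0,"roll":0},{"tx":-25,"ty":19.6,"tz":0,"roll":0},{"tx":-18,"ty":15,"tz":0,"roll":0}]' 78; python3 -m handwheel '[{"tx":0,"ty":0,"tz":0,"roll":0},{"tx":0,"ty":0,"tz":0,"roll":0},{"tx":0,"ty":0,"tz":0,"roll":0}]'; python3 -c "
from h import *
print(togo([.4686,-.2857,.043]))
im,d,P,E=wrist()
print([(a,ray(P,E,b,.075)) for a,c,b in caps(im) if b is not None])"
```

```text
t: 25.88
tool_pos: [0.4678, -0.2867, 0.2295]
tool_rot: [-3.061, -0.696, 0.004]
contact_force: [0.4, -0.5, -0.0]
opening: 0.0782
grip_force: 0.0
t: 26.13
tool_pos: [0.4695, -0.2846, 0.2302]
tool_rot: [-3.061, -0.698, 0.002]
contact_force: [-0.1, 0.2, -0.3]
opening: 0.0781
grip_force: 0.0
[ -1.17435966   1.03084912 187.21054096]
[(np.int32(659), array([ 0.4692376 , -0.28547433,  0.075     ]))]
```

```bash
python3 -m handwheel '[{"tx":-0.5,"ty":0.7,"tz":17,"roll":0},{"tx":0,"ty":0,"tz":30,"roll":0},{"tx":0,"ty":0,"tz":30,"roll":0},{"tx":0,"ty":0,"tz":30,"roll":0},{"tx":0,"ty":0,"tz":30,"roll":0},{"tx":0,"ty":0,"tz":22,"roll":0},{"tx":0,"ty":0,"tz":15,"roll":0},{"tx":0,"ty":0,"tz":9,"roll":0},{"tx":0,"ty":0,"tz":4,"roll":0},{"tx":0,"ty":0,"tz":0,"roll":0},{"tx":0,"ty":0,"tz":0,"roll":0}]' && python3 -m handwheel '[{"tx":0,"ty":0,"tz":0,"roll":0},{"tx":0,"ty":0,"tz":0,"roll":0},{"tx":0,"ty":0,"tz":0,"roll":0},{"tx":0,"ty":0,"tz":0,"roll":0},{"tx":0,"ty":0,"tz":0,"roll":0},{"tx":0,"ty":0,"tz":0,"roll":0},{"tx":0,"ty":0,"tz":0,"roll":0},{"tx":0,"ty":0,"tz":0,"roll":0},{"tx":0,"ty":0,"tz":0,"roll":0},{"tx":0,"ty":0,"tz":0,"roll":0}]' 22 45 && python3 -m handwheel '[{"tx":0,"ty":0,"tz":-6,"roll":0},{"tx":0,"ty":0,"tz":-16,"roll":0},{"tx":0,"ty":0,"tz":-25,"roll":0},{"tx":0,"ty":0,"tz":-30,"roll":0},{"tx":0,"ty":0,"tz":-30,"roll":0},{"tx":0,"ty":0,"tz":-30,"roll":0},{"tx":0,"ty":0,"tz":-25,"roll":0},{"tx":0,"ty":0,"tz":-16,"roll":0},{"tx":0,"ty":0,"tz":-10,"roll":0},{"tx":0,"ty":0,"tz":0,"roll":0},{"tx":0,"ty":0,"tz":0,"roll":0}]'; python3 -c "
from h import *
print(togo([.6064,.1138,.0575]))"
```

```text
t: 27.1
tool_pos: [0.4705, -0.2863, 0.0456]
tool_rot: [3.061, 0.7, 0.002]
contact_force: [0.4, 0.0, -0.1]
opening: 0.0779
grip_force: 0.0
t: 27.93
tool_pos: [0.4702, -0.2865, 0.0457]
tool_rot: [3.062, 0.699, 0.001]
contact_force: [-1.3, 1.3, 6.0]
opening: 0.0347
grip_force: 44.8
t: 28.85
tool_pos: [0.4694, -0.286, 0.2319]
tool_rot: [-3.062, -0.699, 0.001]
contact_force: [0.1, -0.5, -1.8]
opening: 0.035
grip_force: 45.0
[ 296.93160104 -300.68216463  174.50321484]
```

```bash
python3 -m handwheel '[{"tx":9,"ty":-9.1,"tz":0,"roll":0},{"tx":17,"ty":-17.2,"tz":0,"roll":0},{"tx":22,"ty":-22.2,"tz":0,"roll":0},{"tx":22,"ty":-22.2,"tz":0,"roll":0},{"tx":22,"ty":-22.2,"tz":0,"roll":0},{"tx":22,"ty":-22.2,"tz":0,"roll":0},{"tx":22,"ty":-22.2,"tz":0,"roll":0},{"tx":22,"ty":-22.2,"tz":0,"roll":0},{"tx":22,"ty":-22.2,"tz":0,"roll":0},{"tx":22,"ty":-22.2,"tz":0,"roll":0},{"tx":22,"ty":-22.2,"tz":0,"roll":0},{"tx":22,"ty":-22.2,"tz":0,"roll":0}]'; python3 -m handwheel '[{"tx":22,"ty":-22.2,"tz":0,"roll":0},{"tx":17,"ty":-17.2,"tz":0,"roll":0},{"tx":10,"ty":-10,"tz":0,"roll":0},{"tx":0,"ty":0,"tz":0,"roll":0},{"tx":0,"ty":0,"tz":15,"roll":0},{"tx":0,"ty":0,"tz":28,"roll":0},{"tx":0,"ty":0,"tz":28,"roll":0},{"tx":0,"ty":0,"tz":28,"roll":0},{"tx":0,"ty":0,"tz":20,"roll":0},{"tx":0,"ty":0,"tz":10,"roll":0},{"tx":0,"ty":0,"tz":0,"roll":0},{"tx":0,"ty":0,"tz":0,"roll":0}]'; python3 -c "
from h import *
print(togo([.607,.1133,.0597]))"
```

```text
t: 29.85
tool_pos: [0.5825, 0.0469, 0.2301]
tool_rot: [-3.061, -0.7, 0.006]
contact_force: [0.5, -0.1, -1.0]
opening: 0.0348
grip_force: 45.0
t: 30.85
tool_pos: [0.6058, 0.1092, 0.1031]
tool_rot: [3.063, 0.697, -0.002]
contact_force: [-0.6, 0.5, 0.1]
opening: 0.0345
grip_force: 45.0
[ 2.8557852  -3.13972435 43.37076446]
```

```bash
python3 -m handwheel '[{"tx":2.5,"ty":-3,"tz":8,"roll":0},{"tx":0,"ty":0,"tz":12,"roll":0},{"tx":0,"ty":0,"tz":12,"roll":0},{"tx":0,"ty":0,"tz":5,"roll":0},{"tx":0,"ty":0,"tz":2.5,"roll":0},{"tx":0,"ty":0,"tz":1.5,"roll":0},{"tx":0,"ty":0,"tz":1,"roll":0},{"tx":0,"ty":0,"tz":0,"roll":0},{"tx":0,"ty":0,"tz":0,"roll":0},{"tx":0,"ty":0,"tz":0,"roll":0}]'
```

```text
t: 31.68
tool_pos: [0.6076, 0.1139, 0.0622]
tool_rot: [3.063, 0.699, 0.002]
contact_force: [0.4, 1.6, -1.2]
opening: 0.0347
grip_force: 45.0
```

```bash
python3 -m handwheel '[{"tx":0,"ty":0,"tz":1,"roll":0},{"tx":0,"ty":0,"tz":0,"roll":0},{"tx":0,"ty":0,"tz":0,"roll":0}]'
```

```text
t: 31.93
tool_pos: [0.6072, 0.1139, 0.0606]
tool_rot: [-3.063, -0.699, -0.0]
contact_force: [0.6, 0.5, -1.5]
opening: 0.0349
grip_force: 45.0
```

```bash
python3 -m handwheel '[{"tx":0,"ty":0,"tz":0.8,"roll":0},{"tx":0,"ty":0,"tz":0,"roll":0},{"tx":0,"ty":0,"tz":0,"roll":0}]'
```

```text
t: 32.18
tool_pos: [0.6072, 0.1139, 0.0598]
tool_rot: [-3.063, -0.699, -0.0]
contact_force: [0.4, 0.9, 0.0]
opening: 0.035
grip_force: 45.0
```

```bash
python3 -m handwheel '[{"tx":0,"ty":0,"tz":0.7,"roll":0},{"tx":0,"ty":0,"tz":0,"roll":0},{"tx":0,"ty":0,"tz":0,"roll":0}]'
```

```text
t: 32.43
tool_pos: [0.6075, 0.114, 0.0597]
tool_rot: [-3.063, -0.699, -0.001]
contact_force: [-1.7, 0.8, 4.4]
opening: 0.0346
grip_force: 45.4
```

In contact. Release, rise and check.

```bash
python3 -m handwheel '[{"tx":0,"ty":0,"tz":0,"roll":0},{"tx":0,"ty":0,"tz":0,"roll":0},{"tx":0,"ty":0,"tz":0,"roll":0},{"tx":0,"ty":0,"tz":0,"roll":0},{"tx":0,"ty":0,"tz":0,"roll":0},{"tx":0,"ty":0,"tz":0,"roll":0},{"tx":0,"ty":0,"tz":0,"roll":0},{"tx":0,"ty":0,"tz":0,"roll":0}]' 75 && python3 -m handwheel '[{"tx":0,"ty":0,"tz":-10,"roll":0},{"tx":0,"ty":0,"tz":-20,"roll":0},{"tx":0,"ty":0,"tz":-30,"roll":0},{"tx":0,"ty":0,"tz":-30,"roll":0},{"tx":0,"ty":0,"tz":-30,"roll":0},{"tx":0,"ty":0,"tz":-30,"roll":0},{"tx":0,"ty":0,"tz":-20,"roll":0},{"tx":0,"ty":0,"tz":-10,"roll":0},{"tx":0,"ty":0,"tz":0,"roll":0},{"tx":0,"ty":0,"tz":0,"roll":0}]'; python3 -m handwheel '[{"tx":-15,"ty":-10,"tz":0,"roll":0},{"tx":-25,"ty":-20,"tz":0,"roll":0},{"tx":-25,"ty":-20,"tz":0,"roll":0},{"tx":-25,"ty":-20,"tz":0,"roll":0},{"tx":-15,"ty":-10,"tz":0,"roll":0},{"tx":0,"ty":0,"tz":0,"roll":0},{"tx":0,"ty":0,"tz":0,"roll":0}]';python3 look.py 9
```

```text
t: 33.1
tool_pos: [0.6072, 0.1139, 0.0591]
tool_rot: [3.063, 0.699, 0.0]
contact_force: [-0.2, -0.4, 0.0]
opening: 0.075
grip_force: 0.0
t: 33.93
tool_pos: [0.6071, 0.1139, 0.239]
tool_rot: [3.063, 0.699, 0.0]
contact_force: [0.0, -0.4, -0.3]
opening: 0.0748
grip_force: 0.0
t: 34.52
tool_pos: [0.4768, 0.1404, 0.237]
tool_rot: [-3.063, -0.7, 0.004]
contact_force: [0.3, -0.8, 0.1]
opening: 0.0747
grip_force: 0.0
top 331 [371. 105.] h 0.164 0.164 [ 0.6273 -0.2   ]
top 250 [321. 118.] h 0.138 0.139 [ 0.6195 -0.0968]
top 186 [272. 129.] h 0.114 0.114 [0.6127 0.0097]
top 138 [226. 140.] h 0.088 0.089 [0.6054 0.1142]
side 274 [293. 104.] h 0.166 0.164 [ 0.6284 -0.2002]
side 241 [264. 128.] h 0.142 0.139 [ 0.621 -0.097]
side 247 [229. 156.] h 0.115 0.114 [0.6139 0.0101]
side 256 [192. 186.] h 0.09 0.089 [0.6064 0.1145]
wrist 855 [407.  75.] h 0.091 0.089 [0.6071 0.115 ]
wrist 1436 [527. 121.] h 0.116 0.114 [0.6149 0.01  ]
```

View pics/top9.png

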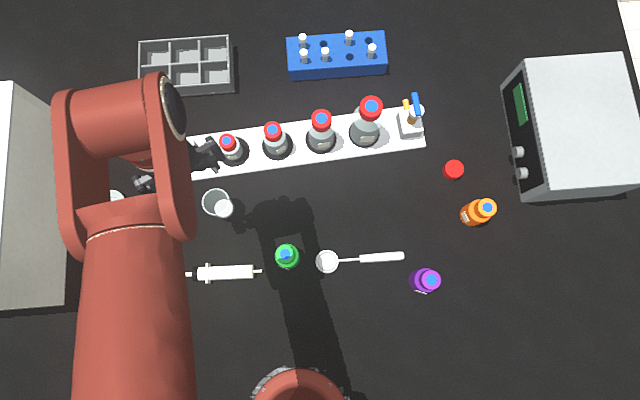

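View pics/wrist9.png

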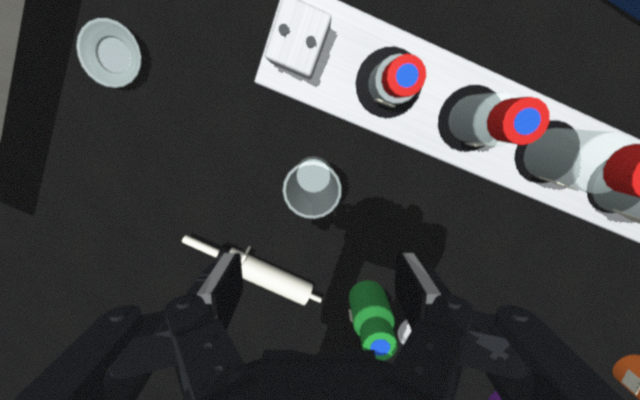

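The four bottles stand upright and centred on the pads. In the top view they run from tallest by the valve (371,105) through (321,118) and (272,129) to shortest (226,140). The beaker is still at (217,204).

```bash
python3 -c "
from station import ctrl
print(ctrl.finish_job())"
```

```text
the job is handed in; nothing more can be done
None
```

I handed the job in at about 35 s: the four red-capped bottles stand upright on the pads, tallest next to the valve down to the shortest at the far end, within about 2 mm of the measured pad centres, and the beaker was not moved.

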